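# Draw the power card from its cage and hold it up to the inspection camera

## Robot

A 6-joint arm with a two-finger parallel gripper is mounted at the origin on the work surface. World frame = base frame: x ahead of the robot, y to its left, z up, the work surface at z = 0. Lengths are in m, angles in rad, forces in N, time in s.
With the tool pointing down it reaches from about 0.4 to 0.825 m from the base axis. Payload 7 kg.
Tool frame: the origin (TCP) lies on the centre line of the jaws, within the pads' length; the fingertips stand 8 mm ahead of it and the grasp point (between the pads) lies 11 mm behind it (ctrl.nose_length is the distance from the TCP to the fingertips, in m); z points along the fingers, y is the direction in which the jaws open and shut (so a half turn about z gives the same grasp; the last joint's range is limited). The gripper opens to 88 mm and grips with 3 to 60 N. Pads are 19 mm wide; open, the fingers measure 130 mm over their backs; the gripper's body (78 mm by 193 mm) begins 47 mm behind the grasp point.
Start: joints at [1.537, 0.359, 0.012, 0, -1.224, -0.288], TCP at [0.213, 0.64, 0.235] pointing down, gripper open.
Joint ranges: [-3.07, 3.07], [-1.43, 2.12], [-1.02, 1.25], [-3.03, 1.67], [-3.05, -0], [-3.03, 3.03]. Speed limits (rad/s): [2.39, 2.39, 3.01, 3.14, 3.14, 3.14].

## Interface

Orientations are given as a unit quaternion [x, y, z, w].
In Python, from cell import ctrl gives the robot as it stands. The module is installed in compiled form; this text tells all that it offers.
- The arm moves only by the tool servo_tool, never from a script. Its argument "steps" is a list of rows, each a list of 3 entries, a list of its own where there are three numbers: the turn, a rotation vector about the tool's x, y, z in degrees, then the shift along the tool's x, y, z in mm, then the closure, from 0 (fully open) to 1 (shut). A call has exactly 8 rows; each row is the pose to reach, as a shift and turn from the pose commanded when the call began, along the tool's axes at that moment; what a row does not reach only later rows make up. A row lasts 1/10 s, in which the tool goes at most 50 mm and 8.59 degrees, less where a joint would pass 70% of its speed; a pose out of reach is approached as far as the arm can. A call with a gripper value outside its range is refused whole. The fingers move at their own pace and stop on an object; "force" is the grip in N (left out, the last holds). Time passes only in rows, so rows that repeat a pose let the fingers close, or fill a call up. It gives the time, the measured TCP pose, the force and the opening at its end, in the units of the state.
- ctrl.get_state(): the state, without advancing time (a new reading comes with each control period).
- ctrl.snapshot(name): name is "side" or "top"; returns a dict with "pixels" (400x640x3 uint8, red, green, blue), "fx", "fy", "cx", "cy" (pixels), "k1" (the pictures are not rectified: a ray, as slopes to the right and down, at radius r is drawn at 1 + k1 r^2 times it, then the intrinsics apply), "extrinsics" (4x4, takes a point from camera to world coordinates). Camera axes: x right, y down, z forward; pixel columns grow to the right and rows downward; lengths in m; the calibration is good to about 2 mm. A picture is of the moment at which its call begins. There is no depth.
- ctrl.hand_in(): hands the job in, once; it reports no verdict.
Trained networks look in the newest picture that a camera, given by its name, has taken for a name from the list of things; names that differ only in an ending like _2 or _b are one class to them, and where a whole thing is asked for, a point or a joint stands for the part that bears it (a point fixed in the world has none). Each returns a list of dicts, best first, with "confidence" (0 to 1); they miss things now and then, are a little off and sometimes report something else, mostly with a low value. They report only what shows in the picture. A call takes as long as a camera call. They do not tell look-alikes from the thing itself.
- ctrl.spot_in(camera, target): "extent" ([left, top, right, bottom] in pixels, round what is visible of it).
- ctrl.silhouettes(camera, target): "pixels" (400x640 bool, what is visible of it) and "extent" ([left, top, right, bottom] in pixels, round what is visible of it).
The state is a dict: "time_s": time; "joint_pos": joint angles; "qd": joint speeds; "joint_efforts": joint torques, N m; "position": TCP position; "eef_rot": TCP orientation; "contact_force": force on the tool from outside, world axes, zero at the start; "ft_torque": the same for the moment, N m; "grip_width": finger opening in m.
Only numpy, scipy, OpenCV 4.12 (cv2) and the standard library are available. Lean on these libraries where they do the work, as an engineer would, in place of code of your own. Each camera call takes 0.05 s, during which the arm holds its last target. There are 200 camera calls.

## Task

Turn the locking bar on top of the card cage anticlockwise (seen from above) until it lies parallel to the cards, then draw the power card (the one with the finned heat sink and the two round capacitors) up out of its slot. Hold it by its top rail before the inspection camera: component side square to the lens, long edges level, rail uppermost, the middle of the board on the lens axis and 13 cm in front of the lens. Finish while holding it there, still; do not touch the camera or its stand, leave the other card in its slot, and leave the screwdriver, the multimeter and the bottle where they are.

Things in the scene. Friction and masses are not known exactly. Their poses are not given: they have to be found in the camera images.
- cage: Open aluminium card cage fixed to the bench, 124 (its x) by 190 (its y) by 98 mm high; origin under its centre, z up. Floor 6 mm thick, a wall at each y end, both long sides open. Two card slots along its y, at x = +30 and -30 mm (which card is in which varies), with guides 6.6 mm wide at the walls, to 94 mm above the bench.
- latch (a joint): Angle (rad) of the locking bar about its vertical pivot. 0: across the cards (along the cage's x), over both rails; grows anticlockwise seen from above; 1.57: parallel to the cards, both free. Range 0 to 2.4 (past 1.9 it blocks the cards again); starts at 0.1 to 0.45. Stays where left; friction 0.06 N m.
- latch_grip (a point): Grip point on the bar's pivot axis, at cage x = 0, y = +86 mm, 151 mm above the bench. Flat steel bar 84 x 12 x 6 mm, its top at 129 mm; on it an upright black grip fin, 40 mm long (along the bar), 10 mm thick, top 163 mm above the bench. Site x runs along bar and fin and turns with them; z up.
- powercard: Power card, loose, 0.2 to 0.4 kg, upright in a slot on the cage floor, axes parallel to the cage's. Green board 160 (y) x 4 (x) x 100 mm (z); origin at the middle of its bottom edge. Grip its aluminium rail on the top edge, at its middle: 190 long (y), 12 thick (x), 98 to 114 mm above the origin. Component side is +x: heat sink and capacitors, 22 mm out, below 63 mm height.
- card_centre (a point): Middle of the power card's board, 50 mm above the card's origin; axes as the card's. On the +x side the finned heat sink lies at y = -70 to -8 mm, the two round black capacitors (26 mm across) at y = +22 and +56 mm; above them only flat chips under 6 mm.
- logiccard: The other card, to be left in its slot: same board and rail, with only flat chips on its +x side, about 0.22 kg. Origin as the power card's.
- camstand: Stand of the inspection camera, fixed to the bench: base plate 150 x 150 x 16 mm, upright post 20 mm thick to 386 mm height. Origin on the bench 240 mm before the post (its -x side), straight under focus, z up; the camera looks to the stand's -x and 20 degrees downward, from a clamp on the post whose height varies by +-30 mm.
- lens (a point): Centre of the camera's front glass, in a white ring light 60 mm across, 118 mm before the post. Site x is the lens axis, pointing back into the camera (away from the card), y is level: the lens looks along -x, 20 degrees below level. The camera reaches 128 mm along +x behind the lens.
- focus (a point): The point on the lens axis 130 mm in front of the lens, 185 to 245 mm above the bench, where the middle of the board must be. Axes as lens: the card's x axis (component side) is to point along this x, and the card's y along this y.
- screwdriver: Bystander: screwdriver with a yellow handle lying loose on the bench along its x, about 200 mm long.
- multimeter: Bystander: red hand multimeter lying on the bench, loose, 90 x 185 x 40 mm; origin at the centre of its underside.
- bottle: Bystander: clear bottle, loose, 64 mm across, 190 mm high; origin at the centre of its underside.
Not all that is in view belongs to the job. What is shaped like the powercard but brown or turquoise is not meant.

How it is judged:
By the outcome, as a careful person would: the job done as asked, in the order asked, and still so for the second after the job is handed in, while the arm keeps its last pose, push and grip.
It also fails if it takes over 56 s, if anything falls off the work surface, if the arm or the gripper's body presses on something with over 40 N, if the wrist force passes 120 N, or if a joint passes its speed limit or range.

## Working session

There is one attempt and no reset: what is moved stays moved. The work goes in short steps, Python scripts to look and compute and a tool call to move; the robot and the scene stay as the last step left them, time stands still between calls to the robot, and variables do not carry over. Pictures are saved under pics/ and viewed, about 8 in all and at most 12, crops included, and the job is handed in when it is done.

Besides the shell and the picture viewer there is one more tool, called after "Request:" in YAML: its name, and indented under it one key for each argument. servo_tool: Moves the arm, as the interface text tells. Its arguments: {"type":"object","properties":{"steps":{"type":"array"},"force":{"type":"number"}},"required":["steps"]}

```bash
mkdir -p pics
cat > h.py <<'E'
import numpy as np, cv2
from cell import ctrl
from scipy.spatial.transform import Rotation as R
def cam(s):
    K=np.array([[s['fx'],0,s['cx']],[0,s['fy'],s['cy']],[0,0,1]]);d=np.array([s['k1'],0,0,0,0.]);return K,d,np.array(s['extrinsics'])
def proj(s,P):
    K,d,T=cam(s);Ti=np.linalg.inv(T);P=np.atleast_2d(np.asarray(P,float))
    return cv2.projectPoints(P@Ti[:3,:3].T+Ti[:3,3],np.zeros(3),np.zeros(3),K,d)[0][:,0]
def ray(s,uv):
    K,d,T=cam(s);n=cv2.undistortPoints(np.array(uv,float).reshape(-1,1,2),K,d)[:,0]
    return T[:3,3],np.c_[n,np.ones(len(n))]@T[:3,:3].T
def onz(s,uv,z):
    o,d=ray(s,uv);return o+d*((z-o[2])/d[:,2])[:,None]
def save(n,im): cv2.imwrite('pics/'+n,im[:,:,::-1])
E
python3 - <<'E'
from h import *
np.set_printoptions(precision=3,suppress=True)
ims=[]
for c in ('side','top'):
    s=ctrl.snapshot(c);ims.append(s['pixels']);print(c,s['fx'],s['cx'],s['cy'],s['k1']);print(np.array(s['extrinsics']))
    for t in ('cage','latch','powercard','logiccard','camstand','lens','screwdriver','multimeter','bottle'):
        print(t,[(np.round(d['extent']).tolist(),round(d['confidence'],2)) for d in ctrl.spot_in(c,t)][:4])
    save(c+'1.png',s['pixels'])
print(ctrl.get_state())
E
```

```text
side 412.9828529721218 313.84638025741225 204.89495235661252 -0.11113171473191802
[[ 0.981 -0.1    0.164  0.312]
 [-0.191 -0.611  0.768 -1.028]
 [ 0.023 -0.785 -0.619  0.932]
 [ 0.     0.     0.     1.   ]]
cage [([320.0, 228.0, 386.0, 317.0], 0.78)]
latch [([331.0, 229.0, 356.0, 245.0], 0.52)]
powercard [([330.0, 245.0, 360.0, 292.0], 0.97)]
logiccard [([350.0, 236.0, 384.0, 289.0], 0.91)]
camstand [([310.0, 68.0, 351.0, 166.0], 0.93), ([332.0, 245.0, 360.0, 295.0], 0.49)]
lens [([321.0, 76.0, 343.0, 115.0], 0.79)]
screwdriver [([251.0, 215.0, 283.0, 237.0], 0.67)]
multimeter [([239.0, 156.0, 275.0, 189.0], 0.6), ([332.0, 246.0, 362.0, 294.0], 0.46)]
bottle [([373.0, 178.0, 397.0, 231.0], 0.68)]
top 494.647344345771 319.2942033096874 204.6268275645922 -0.006119542034616165
[[-0.014 -0.996  0.087  0.37 ]
 [-1.     0.013 -0.009 -0.059]
 [ 0.008 -0.087 -0.996  1.702]
 [ 0.     0.     0.     1.   ]]
cage [([355.0, 162.0, 416.0, 201.0], 0.98)]
latch [([357.0, 170.0, 362.0, 195.0], 0.55)]
powercard [([414.0, 235.0, 474.0, 286.0], 0.95), ([339.0, 226.0, 399.0, 284.0], 0.77)]
logiccard [([354.0, 165.0, 413.0, 178.0], 0.66)]
camstand [([125.0, 123.0, 198.0, 183.0], 0.76)]
lens [([128.0, 125.0, 186.0, 163.0], 0.86)]
screwdriver [([284.0, 237.0, 302.0, 262.0], 0.62)]
multimeter [([161.0, 228.0, 220.0, 278.0], 0.93), ([127.0, 122.0, 186.0, 163.0], 0.22)]
bottle [([292.0, 112.0, 317.0, 141.0], 0.57)]
{'time_s': 1.0, 'joint_pos': array([ 1.537,  0.359,  0.012, -0.   , -1.224, -0.288]), 'qd': array([-0.001,  0.001,  0.   ,  0.   ,  0.002,  0.001]), 'joint_efforts': array([ -0.001, -58.238,  29.33 ,   7.003,   0.013,  -0.   ]), 'position': array([0.213, 0.64 , 0.235]), 'eef_rot': array([ 0.987, -0.16 ,  0.   ,  0.   ]), 'contact_force': array([-0.281,  0.35 , -0.366]), 'ft_torque': array([-0.021,  0.036, -0.045]), 'grip_width': 0.08746376903626711}
```

Run:
```python
from h import *
a=cv2.imread('pics/top1.png')[90:310,110:490];b=cv2.imread('pics/side1.png')[50:330,210:430]
a=cv2.resize(a,(800,463),interpolation=2);cv2.imwrite('pics/a1.png',a)
cv2.imwrite('pics/b1.png',cv2.resize(b,None,fx=2.14,fy=2.14,interpolation=2))
```

```text
(no output)
```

View pics/a1.png

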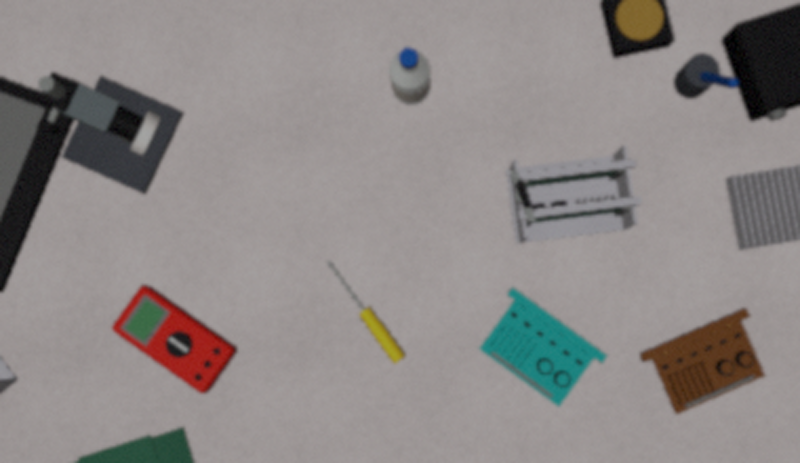

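View pics/b1.png

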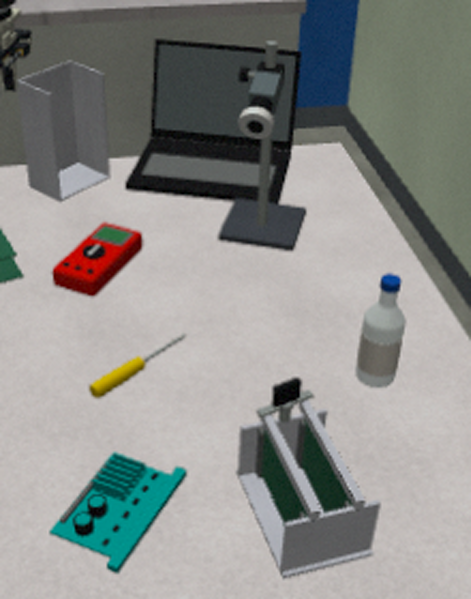

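The top view has the cage at original pixel (386,181), with its latch at the left end, which is world +y. The lower rail has dark round parts and fins just above it. Candidates for the power card: turquoise decoy (368,254), brown decoy (444,261), upper card (384,171), lower card (384,188). I choose the lower one and check it with a close crop.

Run:
```python
from h import *
a=cv2.imread('pics/top1.png')[155:210,345:425]
a=cv2.resize(a,None,fx=9,fy=9,interpolation=2)
b=cv2.imread('pics/top1.png')[115:190,120:205];b=cv2.resize(b,None,fx=4,fy=4,interpolation=2)
cv2.imwrite('pics/a2.png',a); cv2.imwrite('pics/b2.png',b)
```

```text
(no output)
```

View pics/a2.png

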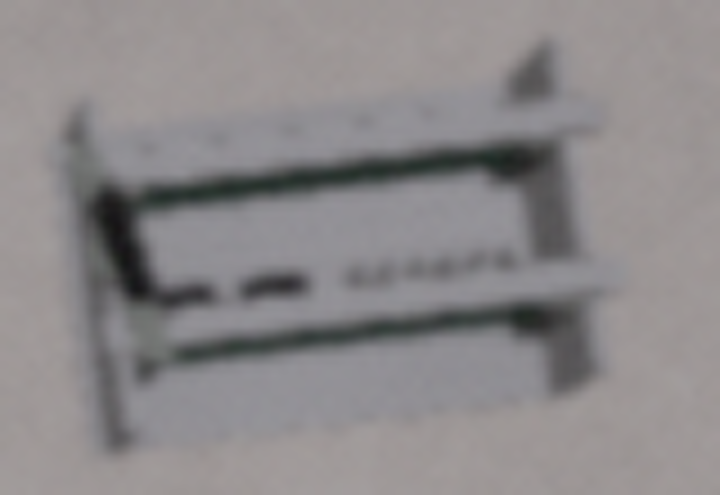

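The crop confirms it. The lower card (cage x = -30) shows two dark capacitors at (164-180,187) and sink fins at (384-402,184), and the upper card has only small flat chips. The black fin lies from (357,177) to (361,188). Next I fit the cage and stand poses.

```bash
cat > fit1.py <<'E'
from h import *
from scipy.optimize import least_squares
np.set_printoptions(precision=4,suppress=True)
t=ctrl.snapshot('top');s=ctrl.snapshot('side')
A=lambda u,v:((u+.5)/9-.5+345,(v+.5)/9-.5+155)
B=lambda u,v:((u+.5)/2.14-.5+210,(v+.5)/2.14-.5+50)
C=lambda u,v:(u*.475+110,v*.475+90)
if __name__=='__main__':
    obs=[(t,A(605,112),(.03,-.095,.120)),(t,A(622,277),(-.03,-.095,.120)),(t,A(122,245),(0,.086,.163)),
     (s,B(287,385),(0,.086,.158)),(s,B(313,510),(-.03,-.095,.118)),(s,B(360,501),(.03,-.095,.118)),(s,B(285,572),(-.062,-.095,0)),(s,B(373,553),(.062,-.095,0))]
    def W(p,P):
        c,n=np.cos(p[2]),np.sin(p[2]);return [p[0]+c*P[0]-n*P[1],p[1]+n*P[0]+c*P[1],P[2]]
    f=lambda p:np.concatenate([proj(S,W(p,P))[0]-uv for S,uv,P in obs])
    r=least_squares(f,[.55,-.25,.08],loss='soft_l1');p=r.x
    print('cage',p,np.rad2deg(p[2]));print(f(p).reshape(-1,2))
    q=onz(t,[A(108,195),A(142,297)],.163);d=q[0]-q[1];print('fin',q,np.linalg.norm(d[:2]),'bar deg',np.rad2deg(np.arctan2(d[1],d[0])-p[2]))
    print('latch',W(p,(0,.086,.151)),'card',W(p,(-.03,0,.006)))
    b=onz(t,[C(100,77),C(182,112),C(145,192),C(65,157)],.016);print('base',b,b.mean(0))
    for i in range(4):
        d=b[(i+1)%4]-b[i];print(np.linalg.norm(d),np.rad2deg(np.arctan2(d[1],d[0])))
    def tri(a,c):
        o1,d1=ray(t,[a]);o2,d2=ray(s,[c]);d1=d1[0];d2=d2[0]
        k=np.linalg.lstsq(np.c_[d1,-d2],o2-o1,rcond=None)[0];return (o1+d1*k[0]+o2+d2*k[1])/2,np.linalg.norm(o1+d1*k[0]-o2-d2*k[1])
    print('lens',tri(C(147,133),B(256,122)))
    print('bottle',onz(t,[C(410,85)],.1),'screw',onz(t,[C(330,262),C(402,358)],.01))
E
python3 fit1.py
```

```text
cage [ 0.5876 -0.2785  0.1164] 6.66781316329695
[[-1.3017 -0.3231]
 [-0.4862 -0.4092]
 [-0.6055 -0.6445]
 [-0.2919  0.0171]
 [ 0.7045  0.8638]
 [ 0.1701 -0.1649]
 [-1.0775  2.8078]
 [-0.7564  0.8462]]
fin [[ 0.5932 -0.1904  0.163 ]
 [ 0.5572 -0.2015  0.163 ]] 0.037660678936597504 bar deg 10.511865498708051
latch [np.float64(0.5775688141487958), np.float64(-0.19305505716068827), 0.151] card [np.float64(0.5577574329625511), np.float64(-0.28195673979658276), 0.006]
base [[0.7965 0.4832 0.016 ]
 [0.7364 0.3479 0.016 ]
 [0.6049 0.407  0.016 ]
 [0.6642 0.5382 0.016 ]] [0.7005 0.4441 0.016 ]
0.1480086965723177 -113.96885504937937
0.14422813868084355 155.80767526647557
0.14397953628927837 65.67391039051944
0.14337133105582764 -22.58222431094316
lens (array([0.6488, 0.3304, 0.2867]), np.float64(0.00029246361909672616))
bottle [[ 0.7567 -0.0281  0.1   ]] screw [[ 0.4871  0.1069  0.01  ]
 [ 0.3302 -0.0086  0.01  ]]
```

View pics/b2.png

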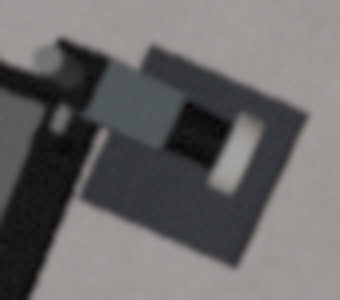

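Lens ring centre is at about (235,151) in this crop. The triangulation is consistent to 0.3 mm, and focus z of about 0.242 is within range. Next a helper for moves, then above the latch.

```bash
cat >> h.py <<'E'
def down(psi):  # tool z down, tool x at azimuth psi deg
    return R.from_euler('z',psi,degrees=True)*R.from_euler('x',180,degrees=True)
def to(pos,rot,frm=None):
    if frm is None:
        st=ctrl.get_state();frm=(np.array(st['position']),R.from_quat(st['eef_rot']))
    p0,r0=frm
    print('turn',np.round((r0.inv()*rot).as_rotvec(degrees=True),1),'shift',np.round(r0.inv().apply(np.array(pos)-p0)*1000,1))
    return np.array(pos),rot
E
python3 - <<'E'
from h import *
a=to([.45,.2,.30],down(-80));b=to([.5776,-.193,.25],down(-144),a);c=to([.5776,-.193,.19],down(-163),b)
E
```

```text
turn [-0.   0.  61.6] shift [363.6 342.9 -65.4]
turn [-0. -0. 64.] shift [409.2 -57.4  50. ]
turn [ 0. -0. 19.] shift [ 0. -0. 60.]
```

Request:
servo_tool:
  steps:
    - [[0,0,6],[30,28,-10],0]
    - [[0,0,13],[65,60,-25],0]
    - [[0,0,20],[100,90,-40],0]
    - [[0,0,27],[135,125,-50],0]
    - [[0,0,34],[170,160,-60],0]
    - [[0,0,41],[205,195,-65],0]
    - [[0,0,47],[240,225,-65],0]
    - [[0,0,52],[270,255,-65],0]

```text
time_s: 1.9
position: [0.3897, 0.3112, 0.3003]
eef_rot: [0.816, -0.578, -0.0, -0.001]
contact_force: [0.7, 0.1, -0.7]
grip_width: 0.0877
```

Run:
```python
from h import *
a=to([.5776,-.193,.26],down(-144))
print(ctrl.get_state()['joint_pos'],ctrl.get_state()['position'])
```

```text
turn [-0.   0.1 73.3] shift [538.  -10.4  39.8]
[ 1.06869294e+00  2.45034179e-02 -2.59580318e-01  1.80476673e-04
 -1.28519871e+00 -7.31551188e-01] [0.38972498 0.31117229 0.30027517]
```

Request:
servo_tool:
  steps:
    - [[0,0,5],[38,0,0],0.2]
    - [[0,0,11],[80,0,0],0.4]
    - [[0,0,17],[122,0,0],0.4]
    - [[0,0,23],[164,-2,0],0.4]
    - [[0,0,29],[206,-4,0],0.4]
    - [[0,0,35],[248,-5,0],0.4]
    - [[0,0,41],[285,-5,5],0.4]
    - [[0,0,46],[320,-6,10],0.4]

```text
time_s: 2.7
position: [0.5021, 0.0117, 0.2899]
eef_rot: [-0.525, 0.851, -0.0, 0.001]
contact_force: [0.3, 0.8, -0.3]
grip_width: 0.0525
```

Run:
```python
from h import *
a=to([.5776,-.193,.22],down(-163))
```

```text
turn [-0.   0.1 46.3] shift [ 149.  -159.4   69.9]
```

Request:
servo_tool:
  steps:
    - [[0,0,6],[20,-21,5],0.4]
    - [[0,0,13],[44,-47,15],0.4]
    - [[0,0,20],[68,-73,28],0.4]
    - [[0,0,27],[92,-99,40],0.4]
    - [[0,0,34],[116,-125,50],0.4]
    - [[0,0,40],[134,-145,60],0.4]
    - [[0,0,44],[146,-156,68],0.4]
    - [[0,0,46.3],[149,-159.4,70],0.4]

```text
time_s: 3.5
position: [0.5779, -0.1926, 0.2179]
eef_rot: [-0.148, 0.989, 0.0, -0.001]
contact_force: [-0.7, 0.0, -0.4]
grip_width: 0.0526
```

Run:
```python
from h import *
s=ctrl.snapshot('side');t=ctrl.snapshot('top')
a=cv2.resize(s['pixels'][195:275,300:400],None,fx=4,fy=4,interpolation=2)
b=cv2.resize(s['pixels'][65:125,300:360],(400,320),interpolation=2)
save('c1.png',np.hstack([a,b]))
st=ctrl.get_state();print(st['position'],st['joint_pos'])
for P in ([.5776,-.193,.163],st['position'],[.6488,.3304,.2867]): print(proj(s,P),proj(t,P))
to([.5776,-.193,.143],down(-163))
```

```text
[ 0.57794298 -0.19172674  0.218721  ] [ 9.98796266e-05  2.62384630e-01 -1.62350602e-01 -4.60396962e-05
 -1.14748332e+00 -1.27154684e+00]
[[343.68114806 228.31537144]] [[357.48783722 181.12368195]]
[[345.07954438 212.71034441]] [[358.61975789 178.53653586]]
[[329.40469379 106.74519979]] [[179.82898519 153.22146426]]
turn [ 0.  -0.1  0.2] shift [ 0.6 -1.2 75.7]
```

View pics/c1.png

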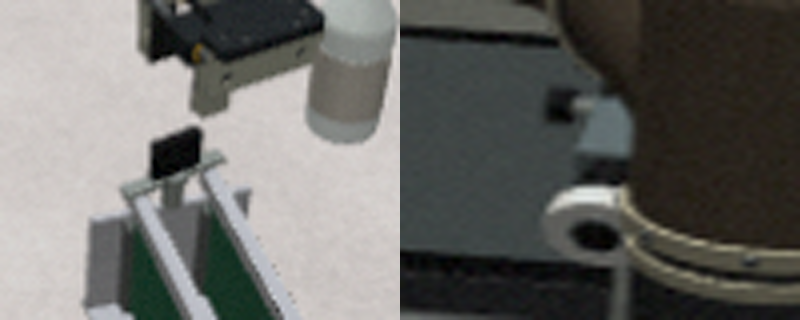

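The fin top is at side pixel (344,228.5) against a prediction of (343.7,228.3), so I descend and grip.

Request:
servo_tool:
  steps:
    - [[0,0,0],[0,-1,20],0.4]
    - [[0,0,0],[0,-1,45],0.4]
    - [[0,0,0],[0,-1,65],0.4]
    - [[0,0,0],[0,-1,75],0.4]
    - [[0,0,0],[0,-1,75],0.7]
    - [[0,0,0],[0,-1,75],1]
    - [[0,0,0],[0,-1,75],1]
    - [[0,0,0],[0,-1,75],1]
  force: 25

```text
time_s: 4.4
position: [0.5791, -0.1918, 0.1457]
eef_rot: [-0.15, 0.989, -0.0, 0.001]
contact_force: [-0.0, 0.3, 0.8]
grip_width: 0.026
```

Request:
servo_tool:
  steps:
    - [[0,0,0],[0,-1,0],1]
    - [[0,0,0],[0,-1,0],1]
    - [[0,0,0],[0,0,0],1]
    - [[0,0,0],[0,0,0],1]
    - [[0,0,-4],[0,0,0],1]
    - [[0,0,-8],[0,0,0],1]
    - [[0,0,-12],[0,0,0],1]
    - [[0,0,-16],[0,0,0],1]

```text
time_s: 5.2
position: [0.5791, -0.1937, 0.1452]
eef_rot: [-0.287, 0.958, -0.001, 0.0]
contact_force: [1.9, -8.4, -1.4]
grip_width: 0.0099
```

Request:
servo_tool:
  steps:
    - [[0,0,-8],[0.5,-0.8,0],1]
    - [[0,0,-16],[0.5,-0.8,0],1]
    - [[0,0,-24],[0.5,-0.8,0],1]
    - [[0,0,-32],[0.5,-0.8,0],1]
    - [[0,0,-40],[0.5,-0.8,0],1]
    - [[0,0,-48],[0.5,-0.8,0],1]
    - [[0,0,-56],[0.5,-0.8,0],1]
    - [[0,0,-62],[0.5,-0.8,0],1]

```text
time_s: 6.0
position: [0.5773, -0.193, 0.1451]
eef_rot: [0.741, -0.672, -0.001, 0.001]
contact_force: [-6.0, 0.8, 6.4]
grip_width: 0.0097
```

Run:
```python
from h import *
st=ctrl.get_state();print(st['position'],R.from_quat(st['eef_rot']).as_matrix().round(3)[:,0],st['contact_force'],st['ft_torque'],st['joint_pos'])
to([.579,-.195,.145],down(-83.3))
```

```text
[ 0.57728067 -0.19304955  0.14510603] [ 0.097 -0.995 -0.   ] [-5.96536913  0.76668716  6.41084852] [ 0.41748784  1.98296931 -0.1128526 ] [-2.04464298e-03  3.22584778e-01 -2.57916572e-01  2.22121175e-04
 -9.92252938e-01  9.89970936e-02]
turn [ 0.1  0.  -1.1] shift [ 2.1 -1.5  0.1]
```

Request:
servo_tool:
  steps:
    - [[0,0,-1],[0,0,0],0.5]
    - [[0,0,-1],[0,0,0],0.5]
    - [[0,0,-1],[0,0,0],0.5]
    - [[0,0,-1],[0,0,0],0.5]
    - [[0,0,-1],[0,0,-15],0.5]
    - [[0,0,-1],[0,0,-40],0.5]
    - [[0,0,-1],[0,0,-70],0.5]
    - [[0,0,-1],[0,0,-80],0.5]

```text
time_s: 6.8
position: [0.5799, -0.1931, 0.2279]
eef_rot: [0.745, -0.668, 0.002, -0.001]
contact_force: [1.0, -0.4, 0.2]
grip_width: 0.0437
```

Run:
```python
from h import *
st=ctrl.get_state();print(st['position'],st['grip_width'])
to([.5578,-.2820,.2],down(-83.3))
```

```text
[ 0.57992711 -0.19314105  0.22785314] 0.043728661258872606
turn [-0.2 -0.1 -0.5] shift [85.9 31.8 27.8]
```

Request:
servo_tool:
  steps:
    - [[0,0,0],[20,8,0],0.5]
    - [[0,0,0],[45,17,5],0.5]
    - [[0,0,0],[70,26,12],0.5]
    - [[0,0,-0.5],[83,31,20],0.5]
    - [[0,0,-0.5],[86,32,26],0.5]
    - [[0,0,-0.5],[86,32,28],0.5]
    - [[0,0,-0.5],[86,32,28],0.5]
    - [[0,0,-0.5],[86,32,28],0.5]

```text
time_s: 7.6
position: [0.5565, -0.2812, 0.1968]
eef_rot: [0.748, -0.664, 0.0, -0.0]
contact_force: [0.8, -0.1, 0.9]
grip_width: 0.0435
```

Run:
```python
from h import *
s=ctrl.snapshot('side')
a=cv2.resize(s['pixels'][190:315,300:410],None,fx=4.8,fy=4.8,interpolation=2)
save('d1.png',a)
st=ctrl.get_state();print(st['position'])
for P in ([.5578,-.282,.120],[.5578+.011,-.282-.0945,.120],[.5578-.011,-.282+.0945,.120]): print((proj(s,P)-[300,190])*4.8)
to([.5578,-.2820,.105],down(-83.3))
```

```text
[ 0.55657452 -0.28117619  0.19701685]
[[209.07552744 347.93023918]]
[[272.61575539 472.59567023]]
[[152.7052097  237.33534004]]
turn [-0.  -0.   0.1] shift [ 0.9 -1.1 92. ]
```

View pics/d1.png

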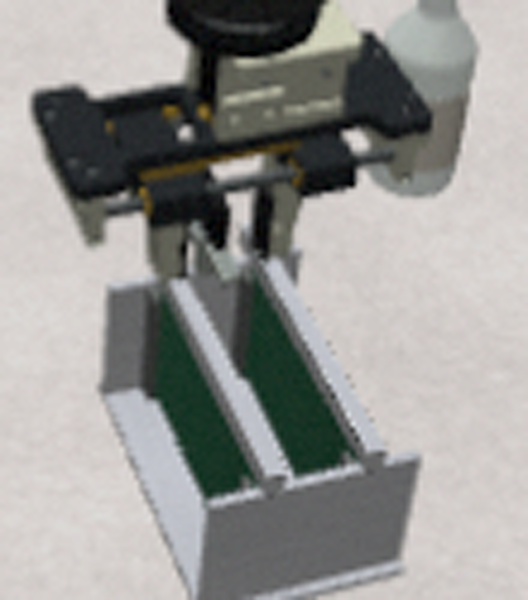

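The rail runs from about (190,285) to (274,475), about 1 px right of prediction, and the bar is now parallel to the cards. I shift slightly in +x, descend and grip.

Request:
servo_tool:
  steps:
    - [[0,0,0.5],[0,-1,20],0.5]
    - [[0,0,1],[1,-2.5,45],0.5]
    - [[0,0,1],[1,-2.5,70],0.5]
    - [[0,0,1],[1,-2.5,85],0.5]
    - [[0,0,1],[1,-2.5,92],0.5]
    - [[0,0,1],[1,-2.5,92],0.5]
    - [[0,0,1],[1,-2.5,92],0.8]
    - [[0,0,1],[1,-2.5,92],1]
  force: 20

```text
time_s: 8.45
position: [0.5595, -0.2826, 0.1058]
eef_rot: [0.742, -0.671, 0.001, -0.0]
contact_force: [-0.4, -0.2, -0.1]
grip_width: 0.0326
```

Request:
servo_tool:
  steps:
    - [[0,0,0],[0,0,0],1]
    - [[0,0,0],[0,0,0],1]
    - [[0,0,0],[0,0,0],1]
    - [[0,0,0],[0,0,0],1]
    - [[0,0,0],[0,0,0],1]
    - [[0,0,0],[0,0,0],1]
    - [[0,0,0],[0,0,0],1]
    - [[0,0,0],[0,0,0],1]

```text
time_s: 9.25
position: [0.5586, -0.2826, 0.105]
eef_rot: [0.742, -0.671, 0.0, 0.0]
contact_force: [-2.4, -0.3, 5.6]
grip_width: 0.012
```

Run:
```python
from h import *
st=ctrl.get_state();print(st['position'],R.from_quat(st['eef_rot']).as_matrix().round(3),st['contact_force'],st['ft_torque'],st['grip_width'])
```

```text
[ 0.55857317 -0.28257423  0.10501436] [[ 0.101 -0.995 -0.   ]
 [-0.995 -0.101 -0.   ]
 [ 0.     0.    -1.   ]] [-2.43252809 -0.258538    5.62394353] [0.32528779 0.93741209 0.15168308] 0.012000358098863833
```

Request:
servo_tool:
  steps:
    - [[0,0,0],[0,0.5,0],1]
    - [[0,0,0],[0,0.5,-3],1]
    - [[0,0,0],[0,0.5,-8],1]
    - [[0,0,0],[0,0.5,-15],1]
    - [[0,0,0],[0,0.5,-23],1]
    - [[0,0,0],[0,0.5,-31],1]
    - [[0,0,0],[0,0.5,-38],1]
    - [[0,0,0],[0,0.5,-42],1]
  force: 50

```text
time_s: 10.05
position: [0.5583, -0.2826, 0.1476]
eef_rot: [0.742, -0.671, 0.0, -0.0]
contact_force: [-0.3, 0.3, -3.9]
grip_width: 0.0115
```

Request:
servo_tool:
  steps:
    - [[0,0,0],[0,0,-8],1]
    - [[0,0,0],[0,0,-22],1]
    - [[0,0,0],[0,0,-40],1]
    - [[0,0,0],[0,0,-60],1]
    - [[0,0,0],[0,0,-80],1]
    - [[0,0,0],[0,0,-105],1]
    - [[0,0,0],[0,0,-130],1]
    - [[0,0,0],[0,0,-142],1]

```text
time_s: 10.85
position: [0.559, -0.2829, 0.2922]
eef_rot: [0.742, -0.671, 0.002, -0.001]
contact_force: [-0.0, -1.0, -2.9]
grip_width: 0.0114
```

```bash
cat > goal.py <<'E'
from h import *
np.set_printoptions(precision=4,suppress=True)
def goal(lens,yaw,off=0.061,cy=0.0):
    # off: TCP height above board centre; cy: tcp offset along card y
    X=R.from_euler('zy',[yaw,-20],degrees=True).as_matrix()  # columns card x,y,z
    foc=lens-.13*X[:,0]
    pos=foc+X[:,2]*(off-.012+.0)+X[:,1]*cy if False else foc+X[:,2]*off+X[:,1]*cy
    rot=R.from_matrix(np.c_[-X[:,1],-X[:,0],-X[:,2]])
    return foc,X,pos,rot
E
python3 - <<'E'
from goal import *
foc,X,pos,rot=goal(np.array([.6488,.3304,.2867]),66.2,off=.105-.006-.05)
print(foc);print(X);print(pos,rot.as_quat())
st=ctrl.get_state();print(st['position'],R.from_quat(st['eef_rot']).as_matrix(),st['contact_force'],st['ft_torque'],st['joint_pos'])
a=to([.47,-.05,.33],down(-60));b=to([.46,.1,.33],down(-24),a);c=to(pos,rot,b)
E
```

```text
[0.5995 0.2115 0.2688]
[[ 0.3792 -0.8598 -0.342 ]
 [ 0.915   0.4035  0.    ]
 [ 0.138  -0.3129  0.9397]]
[0.5827 0.2115 0.3148] [ 0.9636 -0.2031  0.1699 -0.0358]
[ 0.559  -0.2829  0.2922] [[ 0.1006 -0.9949  0.004 ]
 [-0.9949 -0.1006 -0.0015]
 [ 0.0019 -0.0039 -1.    ]] [-0.0055 -0.9643 -2.9477] [ 0.0348 -0.1484 -0.0269] [-0.1569  0.2468 -0.0153  0.0009 -1.3045  0.2575]
turn [ -0.2  -0.2 -24.2] shift [-240.6   64.9  -38.5]
turn [ -0.   0. -36.] shift [-134.9  -66.3   -0. ]
turn [ 8.1 18.3 -0.2] shift [  66.8 -151.7   15.2]
```

```bash
sed -i "s/'zy'/'ZY'/; s/^    pos=.*/    pos=foc+X[:,2]*off+X[:,1]*cy/" goal.py
python3 - <<'E'
from goal import *
foc,X,pos,rot=goal(np.array([.6488,.3304,.2867]),66.2,off=.049)
print(foc);print(X);print(pos)
pre=pos-.06*np.array([X[0,0],X[1,0],0])+[0,0,.03]
a=to([.50,-.05,.33],down(-60));b=to(pre,rot,a);c=to(pos,rot,b)
E
```

```text
[0.5995 0.2186 0.2422]
[[ 0.3792 -0.915  -0.138 ]
 [ 0.8598  0.4035 -0.3129]
 [ 0.342   0.      0.9397]]
[0.5927 0.2033 0.2883]
turn [ -0.2  -0.2 -24.2] shift [-237.6   35.1  -38.4]
turn [ 19.3  -6.3 -35.8] shift [-139.7 -161.5   11.7]
turn [0. 0. 0.] shift [  0.  -42.7  47.5]
```

Request:
servo_tool:
  steps:
    - [[0,0,-1],[-8,1,-4],1]
    - [[0,0,-3],[-30,4,-12],1]
    - [[0,0,-7],[-65,10,-20],1]
    - [[0,0,-11],[-103,16,-28],1]
    - [[0,0,-15],[-141,22,-34],1]
    - [[0,0,-19],[-180,28,-38],1]
    - [[0,0,-22],[-212,32,-38],1]
    - [[0,0,-24],[-236,35,-38],1]

```text
time_s: 11.65
position: [0.4982, -0.0491, 0.3258]
eef_rot: [0.866, -0.5, -0.001, -0.0]
contact_force: [0.3, 0.0, -2.1]
grip_width: 0.0116
```

Run:
```python
from goal import *
foc,X,pos,rot=goal(np.array([.6488,.3304,.2867]),66.2,off=.049)
pre=pos-.06*np.array([X[0,0],X[1,0],0])+[0,0,.03]
to(pre,rot); st=ctrl.get_state();print(st['position'],st['joint_pos'])
```

```text
turn [ 19.3  -6.3 -35.8] shift [-138.1 -162.5    7.6]
[ 0.4982 -0.0491  0.3258] [ 0.2942  0.0186 -0.2083 -0.0009 -1.3447  0.2294]
```

Request:
servo_tool:
  steps:
    - [[1,-0.3,-1.5],[-5,-6,0],1]
    - [[3,-1,-6],[-22,-26,0],1]
    - [[6,-2,-12],[-45,-53,0],1]
    - [[9,-3,-17],[-68,-80,1],1]
    - [[12,-4,-23],[-90,-106,3],1]
    - [[15,-5,-28],[-112,-132,4],1]
    - [[18,-6,-33],[-130,-153,6],1]
    - [[19.3,-6.3,-35.8],[-138,-162,7],1]

```text
time_s: 12.45
position: [0.5715, 0.1504, 0.318]
eef_rot: [0.964, -0.203, 0.035, -0.17]
contact_force: [0.5, -1.7, -4.2]
grip_width: 0.0119
```

Run:
```python
from goal import *
st=ctrl.get_state();print(st['position'],st['joint_pos'])
foc,X,pos,rot=goal(np.array([.6488,.3304,.2867]),66.2,off=.049)
to(pos,rot)
for c in ('side','top'):
    s=ctrl.snapshot(c)
    for n in ('powercard','lens'):
        m=[(np.round(d['extent']).tolist(),round(d['confidence'],2)) for d in ctrl.spot_in(c,n)][:3];print(c,n,m)
    save(c+'e.png',s['pixels'])
a=cv2.resize(cv2.imread('pics/sidee.png')[50:200,265:365],None,fx=4,fy=4,interpolation=2)
b=cv2.resize(cv2.imread('pics/tope.png')[110:230,110:210],None,fx=4,fy=5,interpolation=2)
cv2.imwrite('pics/e1.png',np.hstack([a,b]))
```

```text
[0.5715 0.1504 0.318 ] [ 0.4296  0.0683 -0.1181 -0.2544 -1.1315  0.8046]
turn [-0.  0. -0.] shift [ -1.9 -43.3  47.4]
side powercard [([230.0, 331.0, 305.0, 398.0], 0.75), ([231.0, 262.0, 300.0, 316.0], 0.7), ([289.0, 115.0, 350.0, 146.0], 0.58)]
side lens [([332.0, 81.0, 343.0, 114.0], 0.56)]
top powercard [([415.0, 237.0, 476.0, 288.0], 0.92), ([342.0, 225.0, 396.0, 282.0], 0.83)]
top lens [([131.0, 121.0, 190.0, 164.0], 0.93)]
```

View pics/e1.png

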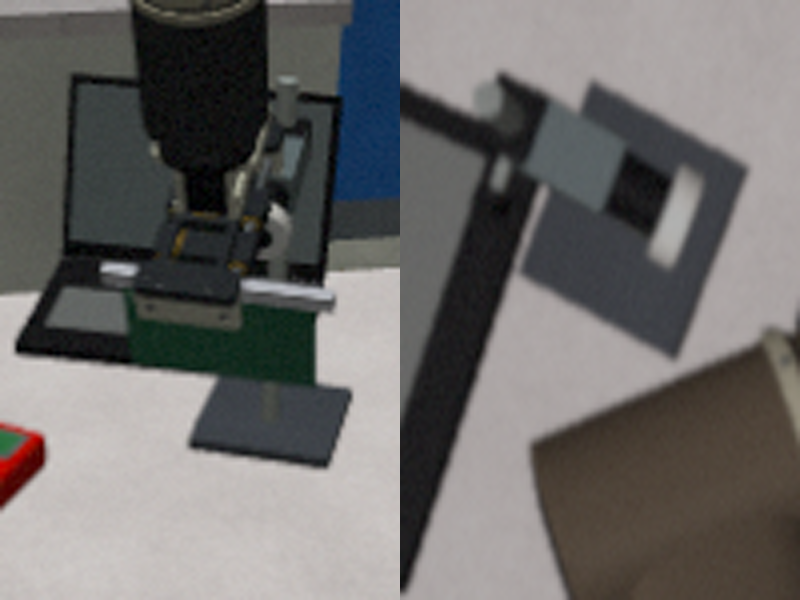

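Run:
```python
from goal import *
s=ctrl.snapshot('side');t=ctrl.snapshot('top')
lens=np.array([.6488,.3304,.2867]);foc,X,_,_=goal(lens,66.2)
print('base centre',(.7005,.4441),'post by lens',lens[:2]+.118*np.array([X[1,1],-X[0,1]]))
out=[]
for S,f,(x0,y0,w,h),k in ((s,'side1.png',(300,60,50,60),8),(t,'top1.png',(120,110,75,75),5)):
    im=cv2.imread('pics/'+f)[y0:y0+h,x0:x0+w];im=cv2.resize(im,(400,600) if k==8 else (400,400),interpolation=2)
    kx=im.shape[1]/w;ky=im.shape[0]/h
    def D(P,c,closed=False):
        q=((proj(S,P)-[x0,y0]+.5)*[kx,ky]-.5);cv2.polylines(im,[np.round(q).astype(int)],closed,c,1)
    a=np.linspace(0,6.28,40)[:,None]
    D(lens+.03*(np.cos(a)*X[:,1]+np.sin(a)*X[:,2]),(0,0,255),True)
    D([lens,lens+.128*X[:,0]],(0,255,255))
    e=np.array([X[1,1],-X[0,1],0]);l=X[:,1];b=lens+.118*e;b[2]=0   # post
    for sg in(-1,1): D([b+sg*.01*l+[0,0,.016],b+sg*.01*l+[0,0,.386]],(0,255,0))
    c=b+[0,0,.016];D([c+.075*(i*e+j*l) for i,j in((1,1),(1,-1),(-1,-1),(-1,1))],(255,0,255),True)
    out.append(cv2.copyMakeBorder(im,0,600-im.shape[0],0,0,0))
cv2.imwrite('pics/f1.png',np.hstack(out))
```

```text
base centre (0.7005, 0.4441) post by lens [0.6964 0.4384]
```

View pics/f1.png

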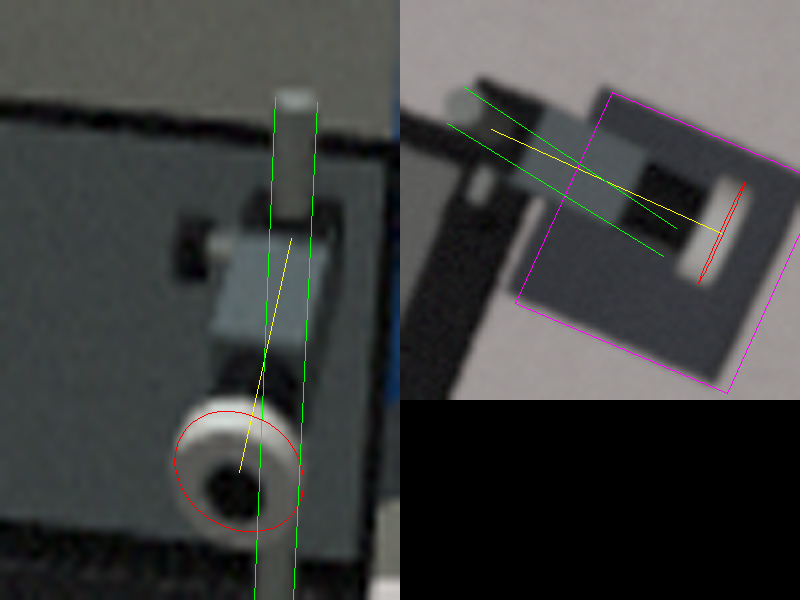

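The glass centre is at side crop (236,488) against a prediction of (240,472). The ring's front edge in the top view sits about 1 px further forward. The post lines up. I re-triangulate.

Run:
```python
from goal import *
s=ctrl.snapshot('side');t=ctrl.snapshot('top')
o1,d1=ray(t,[(180.5,153.8)]);o2,d2=ray(s,[(329.06,108.35)]);d1=d1[0];d2=d2[0]
k=np.linalg.lstsq(np.c_[d1,-d2],o2-o1,rcond=None)[0];a=o1+d1*k[0];b=o2+d2*k[1];lens=(a+b)/2
print(lens,np.linalg.norm(a-b))
b=onz(t,[((462-400+.5)/5.333+119.5,103.5/5.333+109.5)],.386)[0];c=onz(s,[(296.5/8+299.5,98.5/10+59.5)],.386)[0];print('post',b,c)
for y in (66.2,):
    u=np.array([np.cos(np.deg2rad(y)),np.sin(np.deg2rad(y))]);v=np.array([-u[1],u[0]])
    for p in (b,c): print((p[:2]-lens[:2])@u,(p[:2]-lens[:2])@v)
foc,X,pos,rot=goal(lens,66.2,off=.049);print(foc,pos);to(pos,rot)
```

```text
[0.648  0.3302 0.2805] 0.0005453020783712916
post [0.6975 0.435  0.386 ] [0.6967 0.44   0.386 ]
0.11589820721870384 -0.002937620812740669
0.1200701435923733 -0.00019752220798786838
[0.5987 0.2184 0.2361] [0.592  0.2031 0.2821]
turn [ 0.  -0.1 -0.3] shift [ -3.7 -41.6  55.2]
```

Request:
servo_tool:
  steps:
    - [[0,0,0],[0,-1,3],1]
    - [[0,0,0],[-1,-5,9],1]
    - [[0,0,0],[-1,-11,17],1]
    - [[0,0,0],[-2,-19,27],1]
    - [[0,0,0],[-3,-27,37],1]
    - [[0,0,0],[-3.7,-34,46],1]
    - [[0,0,0],[-3.7,-39,52],1]
    - [[0,0,0],[-3.7,-41.6,55.2],1]

```text
time_s: 13.75
position: [0.5921, 0.2043, 0.281]
eef_rot: [0.963, -0.205, 0.036, -0.169]
contact_force: [-0.4, -0.4, -3.0]
grip_width: 0.0116
```

Request:
servo_tool:
  steps:
    - [[0,0,0],[0,0,0],1]
    - [[0,0,0],[0,0,0],1]
    - [[0,0,0],[0,0,0],1]
    - [[0,0,0],[0,0,0],1]
    - [[0,0,0],[0,0,0],1]
    - [[0,0,0],[0,0,0],1]
    - [[0,0,0],[0,0,0],1]
    - [[0,0,0],[0,0,0],1]

```text
time_s: 14.55
position: [0.592, 0.2034, 0.2819]
eef_rot: [0.963, -0.205, 0.036, -0.17]
contact_force: [-0.6, -0.3, -3.2]
grip_width: 0.0118
```

```bash
cat > chk.py <<'E'
from goal import *
import sys
lens=np.array([.648,.3302,.2805]);foc,X,pos,rot=goal(lens,66.,off=.049)
st=ctrl.get_state();print(st['position'],st['eef_rot'],st['contact_force'],st['ft_torque'],st['grip_width'],st['joint_pos'])
to(pos,rot)
s=ctrl.snapshot('side');t=ctrl.snapshot('top');out=[]
# card as predicted from the measured TCP pose
r=R.from_quat(st['eef_rot']).as_matrix();Y,Xc,Z=-r[:,0],-r[:,1],-r[:,2];o=np.array(st['position'])-Z*.099
for S,(x0,y0,w,h) in ((s,(280,75,90,120)),(t,(140,120,90,90))):
    k=400/w;im=cv2.resize(S['pixels'][y0:y0+h,x0:x0+w,::-1],None,fx=k,fy=k,interpolation=2)
    def D(P,c):
        q=(proj(S,P)-[x0,y0]+.5)*k-.5;cv2.polylines(im,[np.round(q).astype(int)],True,c,1)
    D([o+Y*a-Xc*.002+Z*b for a,b in((-.08,0),(.08,0),(.08,.098),(-.08,.098))],(0,0,255))
    D([o+Y*a+Xc*c+Z*.114 for a,c in((-.095,-.006),(.095,-.006),(.095,.006),(-.095,.006))],(0,255,255))
    out.append(cv2.copyMakeBorder(im,0,max(0,540-im.shape[0]),0,0,0)[:540])
cv2.imwrite('pics/'+sys.argv[1],np.hstack(out))
E
python3 chk.py g1.png
```

```text
[0.592  0.2034 0.2819] [ 0.9632 -0.2053  0.0362 -0.1696] [-0.5909 -0.3241 -3.2052] [-1.4012  0.6403 -0.0149] 0.011781104313687871 [ 0.5086  0.1324 -0.1325 -0.2401 -1.0354  0.737 ]
turn [ 0.  -0.  -0.1] shift [-0.5  0.3 -0.2]
```

View pics/g1.png

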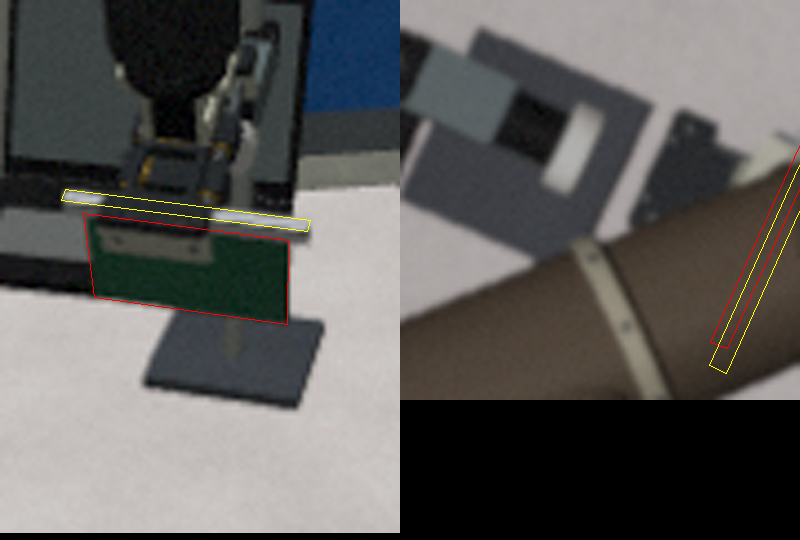

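The overlay of the expected card (board corners near (95,298) and (288,324), rail ends near (65,196) and (309,226)) lies on the real card to about 1 px. The arm is still, and the force reading is only the card's weight. I hand in.

```bash
python3 -c "
from h import *
print(np.abs(ctrl.get_state()['qd']).max());print(ctrl.hand_in())"
```

```text
0.0016084949203656231
the job is handed in; nothing more can be done
None
```

I turned the locking bar to about 89° and drew the power card (cage x = −30 slot) straight up. I handed in at about 14.6 s, with the card held still by its rail in front of the inspection camera.

**Last checks:**
- **Card pose:** the tool was within 0.6 mm and 0.1° of the computed goal. The predicted card outline matched the side picture to about 1 px (about 3 mm). In the last top view the arm hid the card, so that view could not confirm it.
- **Hold:** the rail gap read 11.8 mm, and the wrist force was about 3.2 N downward, which is just the card's weight. Joint speed was about 0.002 rad/s.
- **Lens position:** this is the least certain part. My first estimate was about 6 mm too high, so I corrected it before the final approach. The corrected lens-to-post distance came out at 116–120 mm, against the 118 mm given. The remaining error is likely a few millimetres.

I took no last close look at the latch, the other card or the loose items. The arm's path did not go near the loose items, and no unexpected contact force showed in any move.

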